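# Shim a seal stone snug in its carving bed

## Task

Get the seal stone in the wooden carving bed ready for engraving: take the two matching tall 20 mm spacer plates and stand them, one after the other, in the gap between the stone and the sprung jaw, each fully down on the bed's floor and square beside the stone. The first goes in loose, the second pushes the jaw back, so that the stone is held snug; leave the stone upright in its place against the end wall.

Things in the scene. Friction and masses are not known exactly. Their poses are not given: they have to be found in the camera images.
- bed: Brown wooden carving bed, fixed, 96 (own x) x 184 mm (own y). Origin: centre of underside, z up. Inner floor z = 14; side rails 72 apart, tops z = 32; end wall face y = +80. Facing the stone, a darker sprung jaw 40 wide: at rest its face is at y = 0 up to z = 22, then slopes back to y = -20 at its top z = 50, flat to y = -50. It yields to -y by up to 20 mm with 3 N plus 0.2 N/mm.
- stone: Pale seal stone, loose, 44 x 44 mm, 52 tall, 270 g, upright on the bed's floor 1 mm from the end wall (centre at bed y = +57). Its face at bed y = +35 mm and the jaw bound a gap 35 mm wide, open from above. Origin: centre of underside; axes as the bed's. A slimmer stone elsewhere is not meant.
- plate_a: Pale wooden spacer plate standing upright, 48 mm wide (own x) x 20 thick (own y) x 70 tall, 50 g. Origin: centre of underside, z up. Two alike; the thinner low piece (11 thick, 40 tall) and the low block (60 x 50 x 30) are not meant. Ends in the bed near bed x = 0, y = +26 or +6 mm, its x along bed x; two side by side push the jaw back about 4 mm, and it then springs all snug.
- plate_b: Pale wooden spacer plate standing upright, 48 mm wide (own x) x 20 thick (own y) x 70 tall, 50 g. Origin: centre of underside, z up. Two alike; the thinner low piece (11 thick, 40 tall) and the low block (60 x 50 x 30) are not meant. Ends in the bed near bed x = 0, y = +26 or +6 mm, its x along bed x; two side by side push the jaw back about 4 mm, and it then springs all snug.
There are look-alikes about, which are no part of the job. Leave any pink or purple look-alike of the plate_a alone.

How it is judged:
By the outcome, as a careful person would: the job done as asked, in the order asked, and still so for the second after the job is handed in, with the robot touching nothing.
It also fails if it takes over 58 s, if anything falls off the work surface, if the arm or the gripper's body presses on something with over 40 N, if the wrist force passes 120 N, or if a joint passes its speed limit or range.

## Robot

A 6-joint arm with a two-finger parallel gripper is mounted at the origin on the work surface. World frame = base frame: x ahead of the robot, y to its left, z up, the work surface at z = 0. Lengths are in m, angles in degrees, forces in N, time in s.
With the tool pointing down it reaches from about 0.375 to 0.75 m from the base axis. Payload 9 kg.
Tool frame: the origin (TCP) lies where the fingers leave the gripper's body, on its centre line; the fingertips stand 73 mm ahead of it and the grasp point (between the pads) lies 54 mm ahead of it (robot.tip_reach is the distance from the TCP to the fingertips, in m); z points along the fingers, y is the direction in which the jaws open and shut (so a half turn about z gives the same grasp; the last joint's range is limited). The gripper opens to 85 mm and grips with 20 to 120 N. Pads are 22 mm wide; open, the fingers measure 114 mm over their backs; the gripper's body (76 mm by 85 mm) begins 54 mm behind the grasp point. The pads swing forward as they close: fully open they stand 13 mm farther back than shut.
Start: joints at [-88.104, 5.964, 5.575, 89.605, 0, 77.527], TCP at [0.149, -0.581, 0.304] pointing down, gripper open.
Joint ranges: [-171.21, 171.21], [-48.23, 106.86], [-62.78, 66.21], [-105.2, 120.99], [-86.42, 89.51], [-180, 180]. Speed limits (degrees/s): [127.2, 127.2, 147.25, 180, 180, 180].

## Interface

Orientations are given as [roll, pitch, yaw] about the fixed x, y, z axes, in that order (R = Rz(yaw) Ry(pitch) Rx(roll)).
In Python, from plant import robot gives the robot as it stands. Calls block until the motion is done:
- robot.move_pose(position, orientation): joint-space move of the TCP to a pose.
- robot.line_to(position, vel=0.15, rotation=None, guard=None): straight line of the TCP; rotation=None keeps the orientation; vel is the mean speed in m/s. With guard (N) it stops when the force on the tool has changed by that much, and returns True; else False.
- robot.goto_joints(angles): joint-space move.
- robot.set_gripper(opening): finger opening in m; the grip force is fixed at half the most; returns when the fingers have stopped.
- robot.pause(seconds).
- robot.ik(position, orientation): joint angles nearest the present ones, or None.
- robot.observe(): the state.
- robot.grab_frame(name): name is "scene" or "top"; returns the picture (384x512x3 uint8, blue, green, red); there is no depth.
- robot.get_calibration(name): a dict with "vertical_fov" (degrees; the focal length in pixels is half the picture's height over the tangent of half this angle, whatever the lens; pixels are square), "cx", "cy" (the principal point, pixels), "rvec" (rotation vector, rad) and "tvec" (3), from world to camera coordinates, as OpenCV has them. Camera axes: x right, y down, z forward; pixel columns grow to the right and rows downward; lengths in m; the calibration is good to about 2 mm. A picture is of the moment at which its call begins. get_calibration takes no time and is no camera call.
A pose or a line that the arm cannot do raises robot.IKError and nothing moves.
- robot.job_done(): hands the job in, once; it reports no verdict.
The state is a dict: "time": time; "q": joint angles; "qvel": joint speeds; "joint_torque": joint torques, N m; "tool_pos": TCP position; "tcp_rot": TCP orientation; "ft_force": force on the tool from outside, world axes, zero at the start; "torque": the same for the moment, N m; "gripper_width": finger opening in m.
Only numpy, scipy, OpenCV 4.12 (cv2) and the standard library are available. Lean on these libraries where they do the work, as an engineer would, in place of code of your own. Each camera call takes 0.05 s, during which the arm holds its last target. There are 200 camera calls.

## Working session

There is one attempt and no reset: what is moved stays moved. The work goes in short steps, each a Python script; the robot and the scene stay as the last script left them, time stands still between calls to the robot, and variables do not carry over. Pictures are saved under pics/ and viewed, about 8 in all and at most 12, crops included, and the job is handed in when it is done.

```bash
mkdir -p pics; cat > h.py <<'E'
import numpy as np, cv2
from plant import robot
def cal(n):
    c=robot.get_calibration(n); f=192/np.tan(np.radians(c["vertical_fov"]/2))
    K=np.array([[f,0,c["cx"]],[0,f,c["cy"]],[0,0,1.]]); return K,np.array(c["rvec"],float).reshape(3),np.array(c["tvec"],float).reshape(3),c
def world(n,uv,z):
    K,r,t,c=cal(n); R=cv2.Rodrigues(r)[0]; C=-R.T@t
    d=(R.T@np.linalg.inv(K)@np.c_[np.array(uv,float).reshape(-1,2),np.ones(np.size(uv)//2)].T).T
    return C+d*((z-C[2])/d[:,2])[:,None]
def proj(n,P):
    K,r,t,c=cal(n); return cv2.projectPoints(np.array(P,float).reshape(-1,3),r,t,K,None)[0].reshape(-1,2)
E
python3 - <<'E'
from h import *
for n in("scene","top"):
    im=robot.grab_frame(n); cv2.imwrite(f"pics/{n}0.png",cv2.resize(im,(800,600),interpolation=cv2.INTER_CUBIC)); cv2.imwrite(f"pics/{n}_raw.png",im)
    print(robot.get_calibration(n))
    K,r,t,c=cal(n);print(-cv2.Rodrigues(r)[0].T@t)
print(robot.observe())
E
```

```text
{'vertical_fov': 52.459916993742155, 'cx': 255.86119323333392, 'cy': 186.9708219954734, 'rvec': array([ 2.20490326,  0.97897021, -0.39251624]), 'tvec': array([-0.32655009, -0.23813751,  1.41312345])}
[ 1.0717081  -0.53107851  0.8542012 ]
{'vertical_fov': 52.38953556393713, 'cx': 258.1515697872399, 'cy': 196.07430876536574, 'rvec': array([ 2.1695651 , -2.12983121,  0.14014863]), 'tvec': array([-0.01525439,  0.51746213,  1.09208651])}
[ 0.3666081  -0.01191508  1.15156816]
{'time': 0.1, 'q': array([-8.81061222e+01,  5.99620961e+00,  5.53261171e+00,  8.96055884e+01,
       -7.68395870e-04,  7.75282977e+01]), 'qvel': array([-0.0942946 , -0.03535551,  0.22183409, -0.04940405, -0.07919938,
       -0.0048579 ]), 'joint_torque': array([ 5.99731546e-03, -5.58201778e+01,  5.04723394e+01,  1.30637854e-02,
       -3.56538549e-04,  6.19344746e-06]), 'tool_pos': array([ 0.14887983, -0.58101489,  0.30320023]), 'tcp_rot': array([-1.79932280e+02, -1.41910300e-02,  1.43655722e+01]), 'ft_force': array([ 0.50904777, -0.07077977,  0.32209838]), 'torque': array([-0.01616251,  0.02250726, -0.01976435]), 'gripper_width': 0.08515999410469353}
```

View pics/top0.png

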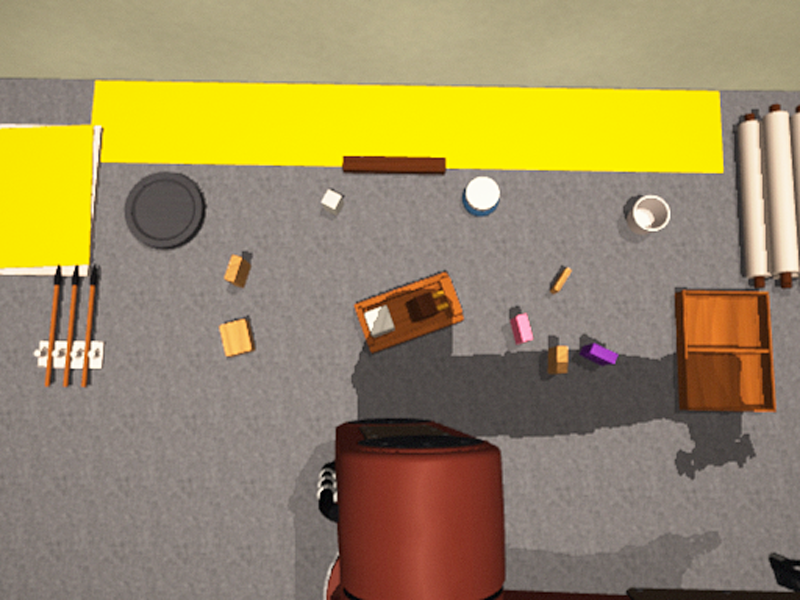

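View pics/scene0.png

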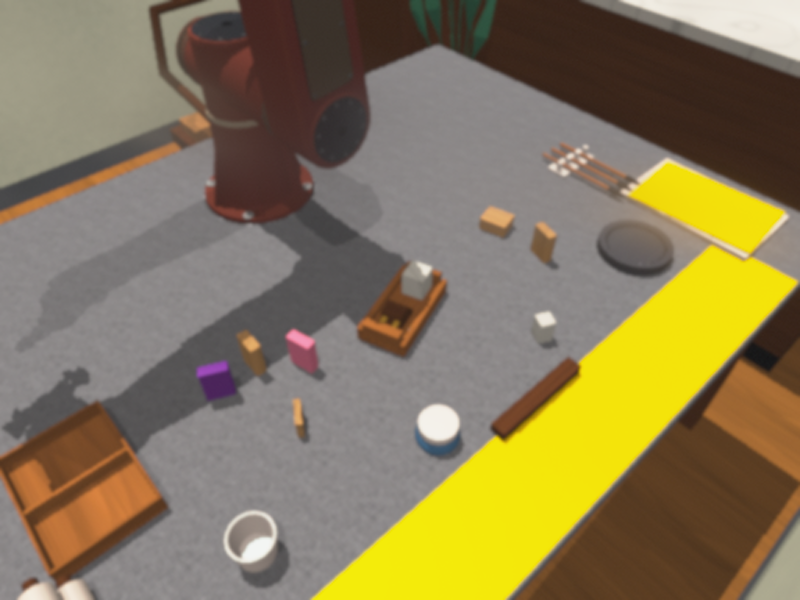

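Candidates in the top view (800x600 pixels):
- Wooden uprights at (238,269) and (558,358). These match the tall plates.
- Thin low piece at (561,279), low block at (236,337), pink at (521,328), purple at (598,353). All rejected.
- Bed at (410,310), with the stone in it at (378,320). The slim stone at (332,200) is not meant.

I'll check the choice in a close crop.

```bash
python3 - <<'E'
import cv2,numpy as np
im=cv2.imread("pics/top_raw.png"); 
def crop(u,v,w,h,s): return cv2.resize(im[v:v+h,u:u+w],None,fx=s,fy=s,interpolation=cv2.INTER_CUBIC)
a=crop(132,152,40,30,10);b=crop(337,212,40,30,10);c=crop(218,164,88,66,9)
cv2.imwrite("pics/crops.png",np.vstack([np.hstack([a,b]),np.hstack([cv2.resize(im[164:230,218:306],(400,300),interpolation=cv2.INTER_CUBIC),np.zeros((300,400,3),np.uint8)])]))
cv2.imwrite("pics/bed.png",c)
E
```

```text
(no output)
```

View pics/crops.png

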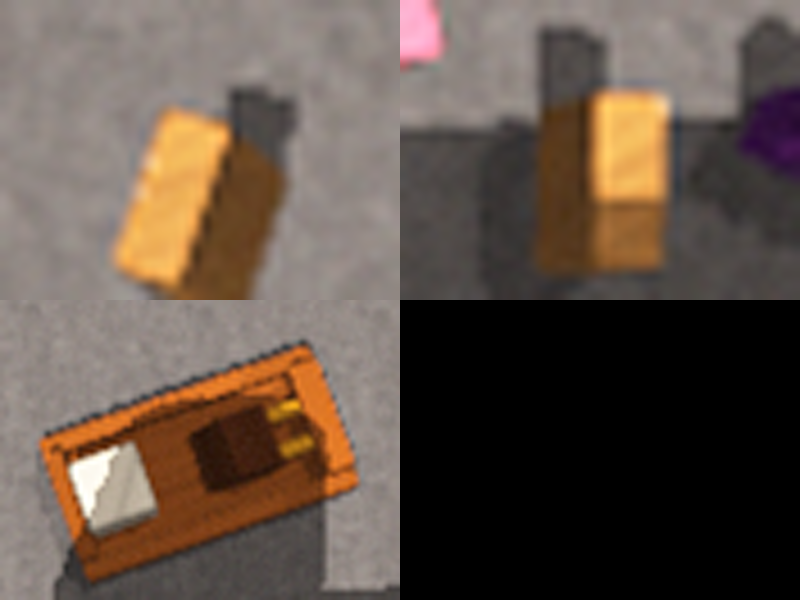

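View pics/bed.png

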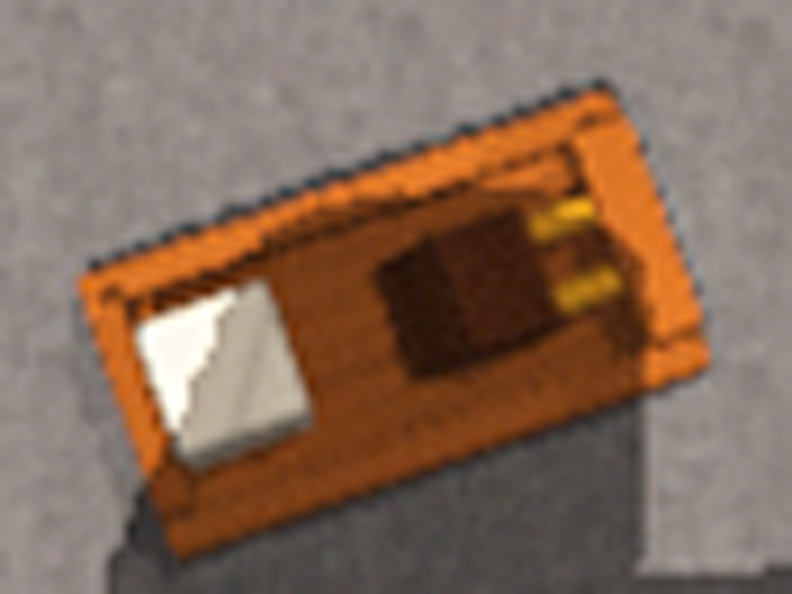

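Both picks show a 48x20 mm top face, about 17.5 x 7.5 px, so they are the tall plates. The right one has an arm shadow across its top. Next I'll fit poses from the crop corners.

```bash
cat > est.py <<'E'
from h import *
from scipy.optimize import least_squares
def fit(n,uv,model,z,g):
    uv=np.array(uv,float)
    def P(p):
        c,s=np.cos(p[2]),np.sin(p[2]); m=np.array(model)
        return np.c_[p[0]+c*m[:,0]-s*m[:,1],p[1]+s*m[:,0]+c*m[:,1],np.full(len(m),z)]
    r=least_squares(lambda p:(proj(n,P(p))-uv).ravel(),g)
    return r.x,(proj(n,P(r.x))-uv).round(2).tolist()
def rect(a,b): return [[-a/2,-b/2],[a/2,-b/2],[a/2,b/2],[-a/2,b/2]]
E
python3 - <<'E'
from est import *
def un(pts,u,v,s): return (np.array(pts,float)+.5)/s-.5+[u,v]
# order corners around
pa=un([(172,105),(232,130),(180,290),(115,262)],132,152,10)
pb=un([(193,92),(268,92),(265,270),(190,270)],337,212,10)
bd=un([(88,270),(608,86),(710,362),(180,557)],218,164,9)
st=un([(137,325),(265,283),(312,412),(190,458)],218,164,9)
for nm,uv,z in(("a",pa,.07),("b",pb,.07),("bed",bd,.032),("stone",st,.066)):
    w=world("top",uv,z); print(nm,w[:,:2].round(4).tolist(),"sides",np.linalg.norm(w-np.roll(w,-1,0),axis=1).round(4))
    c=w.mean(0)
    # long side direction
    best=None
    dims={"a":(.048,.020),"b":(.048,.020),"bed":(.096,.184),"stone":(.044,.044)}[nm]
    for k in range(4):
        for mir in (1,):
            m=np.roll(np.array(rect(*dims)),k,0)[::-1]
            d=w[1]-w[0]; dm=m[1]-m[0]
            for mm in (m, m[::-1]):
                dm=mm[1]-mm[0]; g=np.arctan2(d[1],d[0])-np.arctan2(dm[1],dm[0])
                x,e=fit("top",uv,mm,z,[c[0],c[1],g]); q=np.abs(e).sum()
                if best is None or q<best[0]-1e-6: best=(q,x,e)
    print("  pose",best[1][:2].round(4),np.degrees(best[1][2]).round(1),best[2])
E
```

```text
a [[0.6045, 0.3057], [0.5976, 0.2884], [0.5514, 0.3005], [0.5591, 0.3193]] sides [0.0187 0.0477 0.0203 0.0474]
  pose [0.5781 0.3035] -16.6 [[-0.17, 0.17], [0.48, -0.24], [-0.06, -0.31], [-0.24, 0.37]]
b [[0.4489, -0.2778], [0.4493, -0.2986], [0.4002, -0.2969], [0.3998, -0.2763]] sides [0.0208 0.0491 0.0206 0.0491]
  pose [ 0.4245 -0.2874] -1.4 [[0.06, 0.04], [-0.21, 0.35], [-0.04, -0.04], [0.19, -0.35]]
bed [[0.5238, 0.0838], [0.5871, -0.083], [0.4976, -0.1166], [0.432, 0.0518]] sides [0.1784 0.0955 0.1807 0.0972]
  pose [ 0.5101 -0.016 ] 20.8 [[-1.13, 0.46], [0.68, -0.19], [0.87, -0.09], [-0.4, -0.21]]
stone [[0.502, 0.0651], [0.5159, 0.0255], [0.4758, 0.01], [0.4607, 0.0475]] sides [0.042  0.043  0.0404 0.0448]Traceback (most recent call last):
  File "<stdin>", line 20, in <module>
  File "est.py", line 8, in fit
    r=least_squares(lambda p:(proj(n,P(p))-uv).ravel(),g)
    return func(*args, **kwargs)
    result = trf(vector_fun.fun, vector_fun.jac, x0, f0, J0, lb, ub, ftol, xtol,
                 gtol, max_nfev, x_scale, loss_function, tr_solver,
                 tr_options.cop
[... 1013 characters left out ...]
f.kwargs))
                      ~~~~~~~~^^^^^^^^^^^^^^^^^^^^^^^^^^^^^^
    return np.atleast_1d(self.fun(x))
                         ~~~~~~~~^^^
    return self.f(x, *self.args, **self.kwargs)
           ~~~~~~^^^^^^^^^^^^^^^^^^^^^^^^^^^^^^
  File "est.py", line 8, in <lambda>
    r=least_squares(lambda p:(proj(n,P(p))-uv).ravel(),g)
                              ~~~~^^^^^^^^
  File "h.py", line 11, in proj
    K,r,t,c=cal(n); return cv2.projectPoints(np.array(P,float).reshape(-1,3),r,t,K,None)[0].reshape(-1,2)
            ~~~^^^
  File "h.py", line 4, in cal
    c=robot.get_calibration(n); f=192/np.tan(np.radians(c["vertical_fov"]/2))
ValueError: time passes only in moves, steps and waits
```

```bash
cat >> h.py <<'E'
import functools
cal=functools.lru_cache(cal)
TH=21.0; B0=np.array([0.5101,-0.016])
def bed(x,y):
    c,s=np.cos(np.radians(TH)),np.sin(np.radians(TH)); return B0+[c*x-s*y,s*x+c*y]
def rpy(th):  # tool yaw so that jaws open along direction th
    return [180,0,(th+90+90)%180-90]
def st(m=""):
    o=robot.observe(); print(m,round(o["time"],2),"tcp",(o["tool_pos"]*1e3).round(1),"F",o["ft_force"].round(1),"w",round(o["gripper_width"]*1e3,1))
def pick(p,th):
    robot.move_pose([*p,.22],rpy(th)); st("above")
    print("hit",robot.line_to([*p,.106],vel=.12,guard=15))
    robot.set_gripper(.02); st("gripped")
    robot.line_to([*p,.25],vel=.15); st("lifted")
E
python3 - <<'E'
from h import *
for p,th in(((.5781,.3035),-16.6),(bed(0,22),TH),((.4245,-.2874),-1.4),(bed(0,4),TH)):
    print(rpy(th),robot.ik([*p,.25],rpy(th)).round(0),robot.ik([*p,.106],rpy(th)) is not None)
pick((.5781,.3035),-16.6)
robot.move_pose([*bed(0,22),.25],rpy(TH)); st("over bed")
im=robot.grab_frame("scene"); u,v=proj("scene",[[*bed(0,22),.08]])[0].astype(int)
cv2.imwrite("pics/s1.png",cv2.resize(im[v-60:v+60,u-80:u+80],(800,600),interpolation=cv2.INTER_CUBIC))
E
```

```text
[180, 0, 73.4] [ 16.  15.  10.  85.   0. 123.] TrueTraceback (most recent call last):
  File "<stdin>", line 3, in <module>
AttributeError: 'NoneType' object has no attribute 'round'
```

```bash
sed -i 's/return \[180,0,.*/return [180,0,th%180+90 if th%180<90 else th%180-90]/' h.py
python3 - <<'E'
from h import *
for p,th in(((.5781,.3035),-16.6),(bed(0,22),TH),((.4245,-.2874),-1.4),(bed(0,4),TH)):
    q=robot.ik([*p,.25],rpy(th)); print(rpy(th),q if q is None else q.round(0),robot.ik([*p,.106],rpy(th)) is not None)
pick((.5781,.3035),-16.6)
robot.move_pose([*bed(0,22),.25],rpy(TH)); st("over bed")
im=robot.grab_frame("scene"); u,v=proj("scene",[[*bed(0,22),.08]])[0].astype(int)
cv2.imwrite("pics/s1.png",cv2.resize(im[v-60:v+60,u-80:u+80],(800,600),interpolation=cv2.INTER_CUBIC))
E
```

```text
[180, 0, 73.4] [ 16.  15.  10.  85.   0. 123.] True
[180, 0, 111.0] None False
[180, 0, 88.6] [-49. -10. -15.  84.   0.  43.] True
[180, 0, 111.0] None False
above 3.54 tcp [578.5 302.8 220. ] F [ 0.7  0.  -0.2] w 85.4
hit False
gripped 5.08 tcp [578.6 303.7 106.8] F [-0.2  0.3  5.2] w 47.5
lifted 6.19 tcp [577.7 303.4 248.6] F [-0.2 -0.  -0.8] w 47.4Traceback (most recent call last):
  File "<stdin>", line 5, in <module>
plant.IKError: the arm cannot take that pose within its joint ranges
```

`bed()` was given mm instead of m. I'll fix that and continue.

```bash
sed -i 's/return B0+\[c\*x-s\*y,s\*x+c\*y\]/return B0+np.array([c*x-s*y,s*x+c*y])\/1000/' h.py
python3 - <<'E'
from h import *
print(bed(0,22),robot.ik([*bed(0,22),.25],rpy(TH)))
robot.move_pose([*bed(0,22),.25],rpy(TH)); robot.line_to([*bed(0,22),.22]); st("over bed")
a=[]
for n in("scene","top"):
    im=robot.grab_frame(n); u,v=proj(n,[[*bed(0,22),.08]])[0].astype(int)
    a.append(cv2.resize(im[v-50:v+50,u-35:u+35],(400,572),interpolation=cv2.INTER_CUBIC))
cv2.imwrite("pics/s1.png",np.hstack(a))
E
```

```text
[0.50221591 0.00453877] [-14.43634296 -11.48022443 -16.95778566  84.52243877   0.
  54.56365704]
over bed 7.72 tcp [501.9   5.3 219.5] F [-0.8 -0.2 -0.5] w 47.6
```

View pics/s1.png

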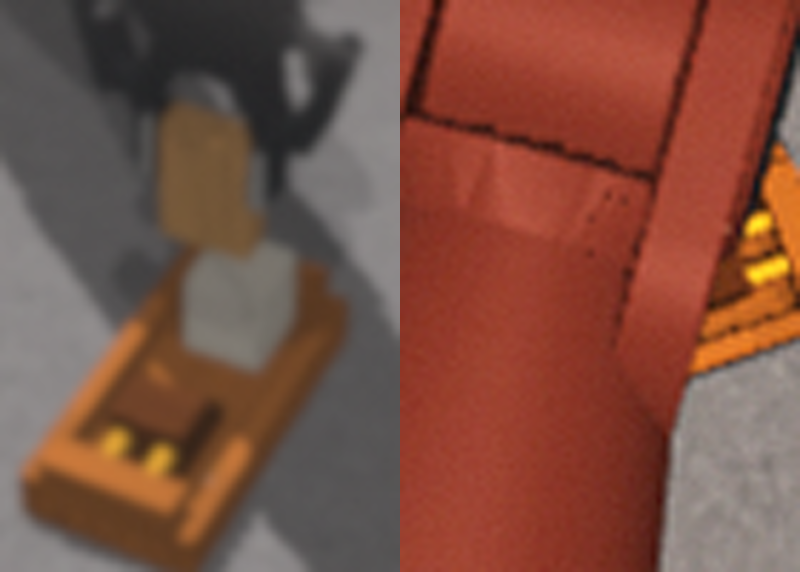

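The scene crop shows the plate held upright and square above the bed, with the stone at about (240,300). I'll descend under guard and then touch the stone gently.

```bash
python3 - <<'E'
from h import *
print("hit",robot.line_to([*bed(0,21.5),.135],vel=.08,guard=7)); st("d1")
if robot.observe()["tool_pos"][2]<.137:
    print("hit",robot.line_to([*bed(0,21.5),.122],vel=.04,guard=7)); st("d2")
    print("touch stone",robot.line_to([*bed(0,30),.122],vel=.02,guard=3)); st("t")
    p=robot.observe()["tool_pos"]; d=p[:2]-B0; s,c=np.sin(np.radians(TH)),np.cos(np.radians(TH)); print("bed xy",d@[c,s],d@[-s,c])
E
```

```text
hit False
d1 9.03 tcp [502.8   4.  135.6] F [0.7 0.8 0.6] w 47.3
hit False
d2 9.51 tcp [502.2   4.1 121.7] F [ 1.1 -0.5 -0.9] w 47.1
touch stone True
t 9.82 tcp [501.1   7.7 122.1] F [ 1.1 -1.7  0.9] w 47.4
bed xy 3.9676796240703055e-05 0.025340635414196566
```

Contact came at bed y=25.3 against an expected 25, which confirms the bed estimate. Next: lower it to the floor, release, and fetch the second plate.

```bash
python3 - <<'E'
from h import *
p=bed(0,24.8)
print("floor",robot.line_to([*p,.115],vel=.02,guard=5)); st("f")
z=robot.observe()["tool_pos"][2]
robot.set_gripper(.085); st("open")
robot.line_to([*p,.25],vel=.2)
pick((.4245,-.2874),-1.4)
robot.move_pose([*bed(0,-2),.25],rpy(TH)); st("over bed")
im=robot.grab_frame("scene"); u,v=proj("scene",[[*bed(0,22),.1]])[0].astype(int)
cv2.imwrite("pics/s2.png",cv2.resize(im[v-60:v+60,u-80:u+80],(800,600),interpolation=cv2.INTER_CUBIC))
E
```

```text
floor True
f 10.04 tcp [501.1   7.4 120.8] F [-0.5 -0.3  5.7] w 47.3
open 10.51 tcp [500.9   7.4 120.2] F [-0.7  0.5  1.5] w 85.0
above 12.47 tcp [ 424.8 -286.5  219.8] F [ 0.3 -0.1  1.3] w 85.3
hit False
gripped 14.01 tcp [ 424.8 -287.8  106.7] F [-0.3 -0.   5.3] w 47.3
lifted 15.12 tcp [ 424.2 -287.   248.8] F [-0.3 -0.8 -1.2] w 47.4
over bed 16.21 tcp [510.8 -18.7 249.8] F [ 0.1 -0.5  0.2] w 47.5
```

View pics/s2.png

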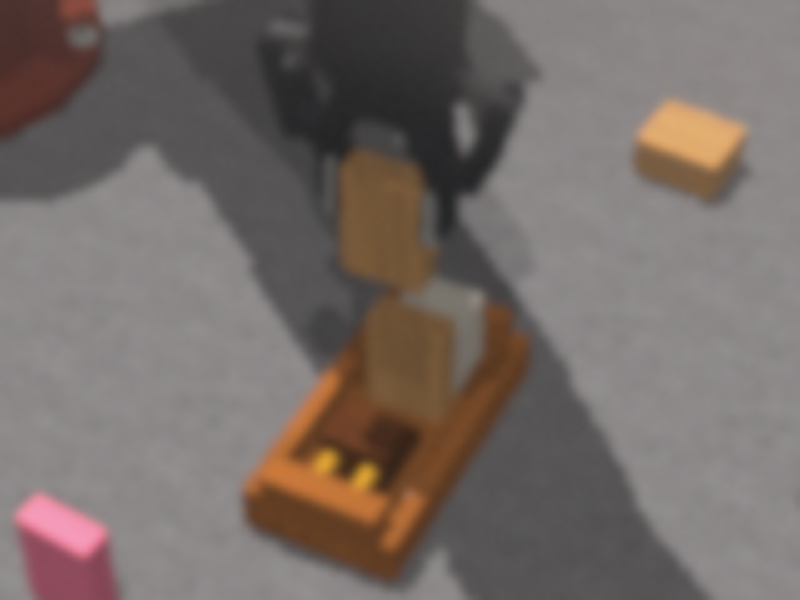

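The first plate stands square against the stone at about (410,360), and the second is held upright. I'll touch the first plate lightly to register, back off 1 mm, and press down.

```bash
python3 - <<'E'
from h import *
s,c=np.sin(np.radians(TH)),np.cos(np.radians(TH))
print("hit",robot.line_to([*bed(0,-3),.17],vel=.12,guard=7)); st("d")
print("touch",robot.line_to([*bed(0,12),.17],vel=.02,guard=2.5)); st("t")
y=(robot.observe()["tool_pos"][:2]-B0)@[-s,c]*1e3; print("y",y)
if 1<y<9:
    p=bed(0,y-1.3)
    robot.line_to([*p,.17],vel=.02)
    for z in (.15,.14,.13,.124):
        h=robot.line_to([*p,z],vel=.04,guard=25); st(f"z{z} {h}")
        if h: break
E
```

```text
hit False
d 17.07 tcp [511.5 -19.  170.7] F [-1.  -0.4  0. ] w 47.6
touch True
t 17.62 tcp [507.5  -9.3 170. ] F [ 1.6 -2.7  1. ] w 46.9
y 7.199492189393778
z0.15 False 18.52 tcp [507.9 -10.5 150. ] F [ 0.2 -1.1 -1.1] w 47.6
z0.14 False 18.93 tcp [507.8 -10.4 139.7] F [ 0.6  0.3 -0.2] w 47.4
z0.13 False 19.32 tcp [507.8 -10.  129.6] F [-0.6  4.6 -0.1] w 47.2
z0.124 False 19.62 tcp [507.5 -10.2 123.3] F [-1.9  3.8 -2.7] w 47.5
```

```bash
python3 - <<'E'
from h import *
p=robot.observe()["tool_pos"][:2]
print("floor",robot.line_to([*p,.113],vel=.02,guard=12)); st("f")
robot.set_gripper(.085); st("open")
robot.line_to([*p,.25],vel=.15)
robot.move_pose([.30,-.45,.30],[180,0,60]); robot.pause(.3); st()
b=[]
for n in("scene","top"):
    im=robot.grab_frame(n); u,v=proj(n,[[*bed(0,5),.04]])[0].astype(int)
    b.append(cv2.resize(im[v-50:v+50,u-34:u+34],(400,588),interpolation=cv2.INTER_CUBIC))
cv2.imwrite("pics/s3.png",np.hstack(b))
print("top crop origin",u-34,v-50)
E
```

```text
floor True
f 19.96 tcp [507.9 -10.3 120.7] F [-1.6  0.6  5.5] w 46.9
open 20.43 tcp [507.1  -9.7 119.6] F [-0.2  0.3  0.4] w 85.0
 23.52 tcp [ 300.4 -449.7  300. ] F [-0.3  0.1 -0.4] w 85.3
top crop origin 226 149
```

View pics/s3.png

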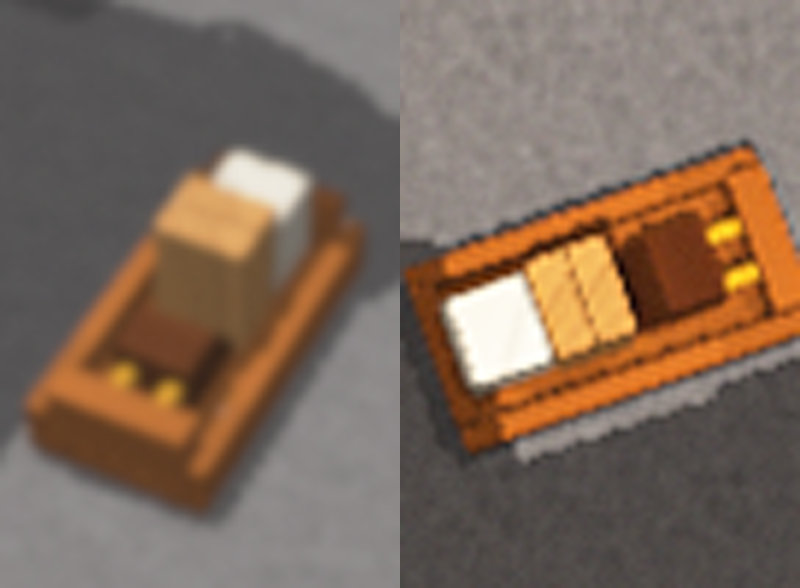

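Both plates sit flush together and square between the stone and the jaw. Their tops are level, with the combined top quad about 40 mm thick at (525–635, 235–358). The jaw is pushed back and the stone is upright at the end wall.

```bash
python3 -c "
from h import *
robot.job_done(); st('done')"
```

```text
the job is handed in; nothing more can be done
the job is handed in; nothing more can be done
```

Both 20 mm spacer plates now stand side by side between the stone and the sprung jaw. I handed the job in at about 23.5 s, inside the 58 s limit.

- **First plate:** I lowered it in loose and touched it to the stone at bed y = 25.3 mm, where 25 was expected. It then went down to the floor.
- **Second plate:** I pushed it down past the jaw's slope until it met the floor. Both plates reached the floor at nearly the same height (tool at z = 120.7–120.8 mm, 120 nominal).
- **Last check:** The final pictures show the two plates square and flush with level tops. The jaw is pushed back, the stone is upright against the end wall and the gripper is well clear.
- **Disagreements:** The second plate touched the first about 2 mm farther toward the stone than expected (7.2 mm instead of 5 mm). I put this down to where the plate sat in the grip, and the final picture shows the plates flush. The bed also measured about 180 mm long in the image instead of 184, but the stone contact confirmed its position.

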